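Set up the strainer and set the rinse valve two turns open

TASK

Get the rinse unit ready: lift the perforated strainer bowl by its blue upright grip and set it down (do not drop it) inside the plain catch bowl of the same shape under the spout, concentric, level and fully home, without pushing the catch bowl away. Then take the black crank handle of the red handwheel, close the valve clockwise right to its stop, and back it off exactly two full turns. Finish while still holding the crank handle in the grip there, because the water is about to be turned on at the wall and the wheel must not creep; leave everything else on the bench undisturbed.

Things in the scene. Friction and masses are not known exactly. Their poses are not given: they have to be found in the camera images.
- strainer_bowl: Loose perforated steel bowl, 120 mm rim, 50 mm high, bottom 66 mm across, wall 2.5 mm, about 170 g. Origin: centre of its underside, z up. From the rim on its -x side an upright strap carries a blue grip, 10 mm thick (bowl's x, radial), 24 mm wide (bowl's y), 70 to 116 mm above the underside. At the start the grip points towards the robot within 0.8 rad
- strainer_grip (a point): Middle of the strainer's blue grip: 60.5 mm from the bowl's centre on its -x side, 94 mm above its underside. Axes as the bowl's: pinch it from above along the bowl's x. The bowl hangs off-centre from here, so grip firmly (40 N or more)
- catch_bowl: Plain loose steel bowl of the same shape, 130 mm rim, 50 mm high, inner floor 5 mm up, 280 g, on the rinse unit's drip tray (tray top 8 mm above the bench). Origin: centre of its underside. Nested, the strainer stands flat on this floor, its underside 5 mm above this one's, with about 2 mm play all round, at any yaw that leaves its grip on the robot's side, clear of the spout
- spout (a point): Mouth of the rinse spout, a 21 mm nozzle looking down, 153 mm above the bench, about 30 mm beyond the catch bowl's centre (unit's +x). The 17 mm spout pipe runs back from it 162 to 182 mm above the bench to a 20 mm upright pipe 62 mm behind. Axes as the unit's
- wheel_centre (a point): Fixed point on the vertical spindle in the red handwheel's middle plane, 132 mm above the bench. Axes are the rinse unit's and do not turn: x away from the robot (unit yaw 0 to 0.3), z up. Wheel: rim radius 54 mm, bar 13 mm thick, three spokes; it does not rise when turned. The catch bowl is about 0.24 m away, to the right (unit's -y)
- crank_handle: Black upright crank handle on the wheel's rim: a smooth cylinder, 20 mm in diameter, 48 mm long, that spins freely on its own spindle, so a gripper carries it round without turning itself. Origin: centre of its lower end, 54 mm from the wheel's spindle axis, 143.5 mm above the bench; top at 191 mm. The rim below it reaches up to 141 mm
- valve_wheel (a joint): Handwheel angle, rad: 0 = closed, hard stop; grows counter-clockwise from above as it opens; 12.57 = two turns; ends at 22. At 0 and every full turn the crank handle is on the unit's -x side (direction from spindle to handle = unit's yaw + pi + this angle). Starts at 2.5 to 9.5. It stays where left; 0.15 N m (3 N at the handle) turns it
- lid_jar: Bystander: white jar with a green lid, 76 mm across, 85 mm high. Origin: centre of its underside
- gallipot: Bystander: small steel cup, 60 mm across, 34 mm high. Origin: centre of its underside
- instrument_stand: Bystander: steel holder on a 90 mm foot with spatulas and probes, 215 mm high. Origin: centre of its underside
- tube_rack: Bystander: clear rack with five corked test tubes, 60 x 200 mm, 151 mm high. Origin: centre of its underside
- tweezers: Bystander: steel tweezers lying flat, 137 mm long, 8 mm high. Origin: middle of the underside
- pump_bottle: Bystander: amber bottle, 64 mm across, 150 mm high. Origin: centre of its underside
Mind the look-alikes: they are no part of the job. Leave any green or purple look-alike of the strainer_bowl alone.

How it is judged:
By the outcome, as a careful person would: the job done as asked, in the order asked, and still so for the second after the job is handed in, while the arm keeps its last pose, push and grip.
It also fails if it takes over 72 s, if anything falls off the work surface, if the arm or the gripper's body presses on something with over 40 N, if the wrist force passes 120 N, or if a joint passes its speed limit or range.

ROBOT

A 6-joint arm with a two-finger parallel gripper is mounted at the origin on the work surface. World frame = base frame: x ahead of the robot, y to its left, z up, the work surface at z = 0. Lengths are in m, angles in degrees, forces in N, time in s.
With the tool pointing down it reaches from about 0.3 to 0.775 m from the base axis. Payload 14.6 kg.
Tool frame: the origin (TCP) lies at the very end of the fingers, on their centre line; the grasp point (between the pads) lies 19 mm behind it; z points along the fingers, y is the line along which they close (so a half turn about z gives the same grasp; the last joint's range is limited). The gripper opens to 85 mm and grips with 20 to 120 N. Pads are 22 mm wide; open, the fingers measure 114 mm over their backs; the gripper's body (76 mm by 85 mm) begins 54 mm behind the grasp point. The pads swing forward as they close: fully open they stand 13 mm farther back than shut.
Start: joints at [59.439, 17.183, 87.147, -0, 75.671, -3.816], TCP at [0.248, 0.491, 0.231] pointing down, gripper open.
Joint ranges: [-173.82, 173.82], [-45.26, 126.66], [13.44, 144.39], [-59.66, 239.66], [0, 175.72], [-146.38, 146.38]. Speed limits (degrees/s): [127.2, 127.2, 147.25, 180, 180, 180].

INTERFACE

Orientations are given as a 3x3 rotation matrix whose columns are the frame's x, y, z axes.
In Python, from station import ctrl gives the robot as it stands.
- The arm moves only by the shell command python3 -m crank 'ROWS'. ROWS is JSON, a list of rows, each a list of 3 entries, a list of its own where there are three numbers: the shift along the tool's x, y, z each as a share of 3 cm, from -1 to 1, then the turn, a rotation vector about the tool's x, y, z each as a share of 5 degrees, from -1 to 1, then the opening, from 0 (shut) to 1 (fully open). In form: [[[x, y, z], [ax, ay, az], grip], ...]. A call has 1 to 20 rows; each row shifts and turns the commanded pose from where the row before left it, along the tool's axes as they then stand; what a row does not reach is not made up. A row lasts 1/12 s, in which the tool goes at most 41.7 mm and 7.16 degrees, less where a joint would pass 70% of its speed; a pose out of reach is approached as far as the arm can. A call with a number of a shift or a turn outside -1 to 1 is refused whole. A call with a gripper value outside its range is refused whole. The fingers move at their own pace and stop on an object; the grip force is fixed at half the most. Time passes only in rows, so rows that do not move let the fingers close. It gives the time, the measured TCP pose, the force, the opening and the grip force at its end, in the units of the state.
- ctrl.observe(): the state, without advancing time (a new reading comes with each control period).
- ctrl.read_camera(name): name is "side" or "top"; returns the picture (400x640x3 uint8, red, green, blue); there is no depth.
- ctrl.get_calibration(name): a dict with "vertical_fov" (degrees; the focal length in pixels is half the picture's height over the tangent of half this angle, whatever the lens; pixels are square), "cx", "cy" (the principal point, pixels), "world_from_camera" (4x4, takes a point from camera to world coordinates). Camera axes: x right, y down, z forward; pixel columns grow to the right and rows downward; lengths in m; the calibration is good to about 2 mm. A picture is of the moment at which its call begins. get_calibration takes no time and is no camera call.
- ctrl.close_job(): hands the job in; it is judged then, once.
The state is a dict: "time_s": time; "qpos": joint angles; "qd": joint speeds; "joint_torque": joint torques, N m; "ee_pos": TCP position; "eef_rot": TCP orientation; "force": force on the tool from outside, world axes, zero at the start; "torque": the same for the moment, N m; "opening": opening from 0.0 (shut) to 1.0 (fully open); "finger_force": force on a finger pad.
Only numpy, scipy, OpenCV 4.12 (cv2) and the standard library are available. Lean on these libraries where they do the work, as an engineer would, in place of code of your own. Each camera call takes 0.05 s, during which the arm holds its last target. There are 200 camera calls.

## Working session

There is one attempt and no reset: what is moved stays moved. The work goes in short steps, Python scripts to look and compute and a shell command to move; the robot and the scene stay as the last step left them, time stands still between calls to the robot, and variables do not carry over. Pictures are saved under pics/ and viewed, at most 10 in all, crops included, and the job is handed in when it is done.

```bash
mkdir -p pics; ls; python3 - <<'E'
from station import ctrl
import cv2,numpy as np
np.set_printoptions(precision=4,suppress=True)
for n in("top","side"):
    cv2.imwrite(f"pics/{n}0.png",ctrl.read_camera(n)[:,:,::-1]); c=ctrl.get_calibration(n); print(n,c)
o=ctrl.observe();print(o)
E
```

```text
pics
top {'vertical_fov': 57.49433482384327, 'cx': 315.24745848333185, 'cy': 196.32982349672181, 'world_from_camera': array([[-0.0219, -0.9919,  0.1252,  0.3375],
       [-0.9997,  0.0227,  0.0052,  0.0264],
       [-0.008 , -0.125 , -0.9921,  1.2249],
       [ 0.    ,  0.    ,  0.    ,  1.    ]])}
side {'vertical_fov': 45.40502353443942, 'cx': 322.22481052143223, 'cy': 195.42713362381141, 'world_from_camera': array([[ 0.7278, -0.3967,  0.5595, -0.436 ],
       [-0.6854, -0.3933,  0.6128, -0.9848],
       [-0.023 , -0.8294, -0.5581,  1.0314],
       [ 0.    ,  0.    ,  0.    ,  1.    ]])}
{'time_s': 0.1, 'qpos': array([59.4382, 17.2129, 87.1768, -0.001 , 75.6701, -3.8163]), 'qd': array([-0.0082, -0.0696, -0.0743,  0.0105, -0.0555, -0.107 ]), 'joint_torque': array([  0.0009, -54.4377, -36.237 ,  -0.0001,   0.0031,   0.    ]), 'ee_pos': array([0.2474, 0.491 , 0.2308]), 'eef_rot': array([[-0.893 ,  0.45  , -0.0005],
       [ 0.45  ,  0.893 , -0.0009],
       [ 0.0001, -0.001 , -1.    ]]), 'force': array([ 0.6725,  0.3983, -0.2546]), 'torque': array([ 0.04  ,  0.01  , -0.0266]), 'finger_force': 0.0, 'opening': 0.998286200003807}
```

View pics/top0.png

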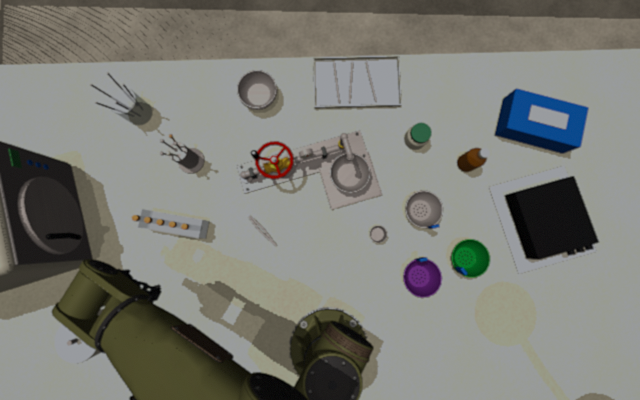

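View pics/side0.png

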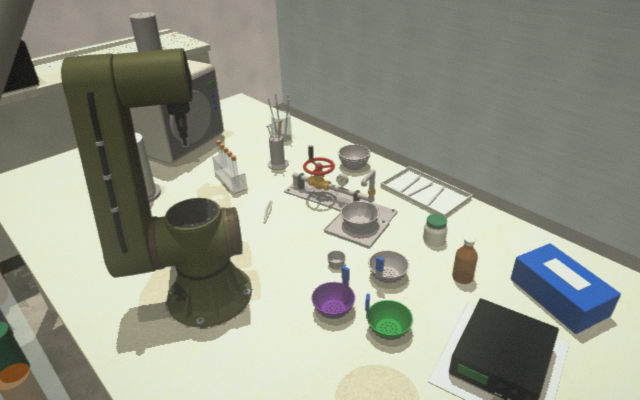

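The top view shows four candidates for the strainer: steel with holes at (424,210), purple at (422,278), green at (470,258), and a plain steel bowl at (258,90). I choose (424,210). The catch bowl is at (350,173) under the spout, the wheel at (274,160), and the crank handle near (256,154). Next I'll take close crops.

```bash
cat > h.py <<'E'
import numpy as np, cv2
from station import ctrl
np.set_printoptions(precision=4,suppress=True)
C={n:ctrl.get_calibration(n) for n in("top","side")}
def ray(n,u,v):
    c=C[n];f=200/np.tan(np.radians(c["vertical_fov"]/2));M=c["world_from_camera"]
    return M[:3,3],M[:3,:3]@np.array([(u-c["cx"])/f,(v-c["cy"])/f,1])
def onz(n,u,v,z):
    o,d=ray(n,u,v);return o+d*(z-o[2])/d[2]
def proj(n,p):
    c=C[n];f=200/np.tan(np.radians(c["vertical_fov"]/2));M=c["world_from_camera"]
    q=M[:3,:3].T@(np.asarray(p)-M[:3,3]);return f*q[0]/q[2]+c["cx"],f*q[1]/q[2]+c["cy"]
def tri(pt,ps):
    (a,d),(b,e)=ray("top",*pt),ray("side",*ps)
    s=np.linalg.lstsq(np.c_[d,-e],b-a,rcond=None)[0]
    p,q=a+s[0]*d,b+s[1]*e
    return (p+q)/2,np.linalg.norm(p-q)
def crop(img,x0,y0,w,h,k):
    c=cv2.resize(img[y0:y0+h,x0:x0+w,::-1],None,fx=k,fy=k,interpolation=cv2.INTER_CUBIC)
    for x in range(-(-x0//10)*10,x0+w,10): cv2.putText(c,str(x),((x-x0)*k,8),0,.3,(0,0,255),1);cv2.line(c,((x-x0)*k,10),((x-x0)*k,14),(0,0,255),1)
    for y in range(-(-y0//10)*10,y0+h,10): cv2.putText(c,str(y),(0,(y-y0)*k+4),0,.3,(0,0,255),1);cv2.line(c,(20,(y-y0)*k),(25,(y-y0)*k),(0,0,255),1)
    return c
E
python3 - <<'E'
from h import *
t=ctrl.read_camera("top");s=ctrl.read_camera("side")
a=crop(t,235,130,100,65,4);b=crop(t,320,130,125,105,4)  
a=crop(t,230,125,100,58,8);cv2.imwrite("pics/c1.png",a)
b=crop(t,320,130,130,105,6);cv2.imwrite("pics/c2.png",b)
d=crop(s,285,140,130,148,4);cv2.imwrite("pics/c3.png",d)
E
```

```text
(no output)
```

View pics/c1.png

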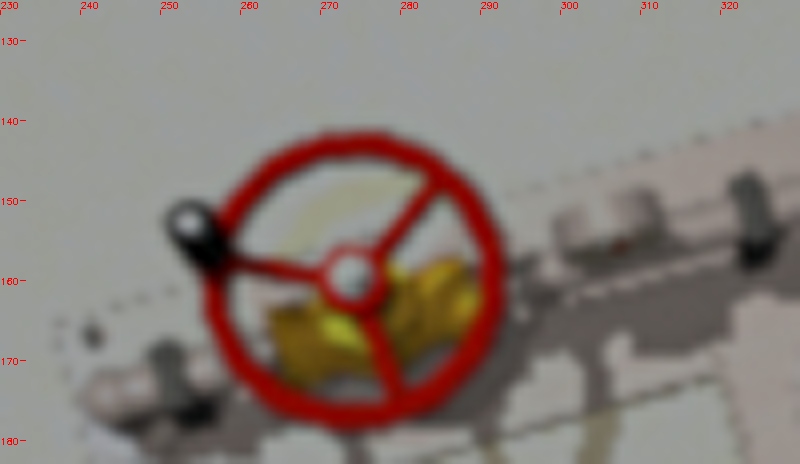

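View pics/c2.png

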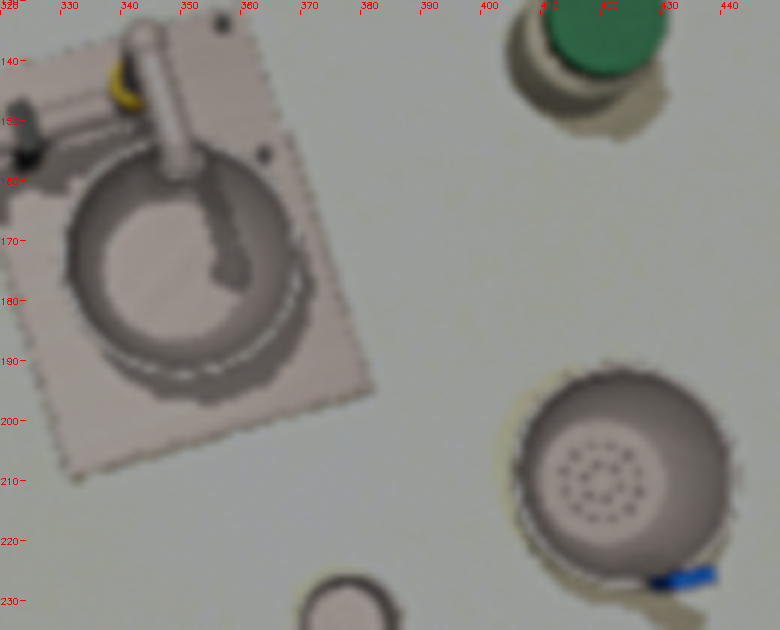

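View pics/c3.png

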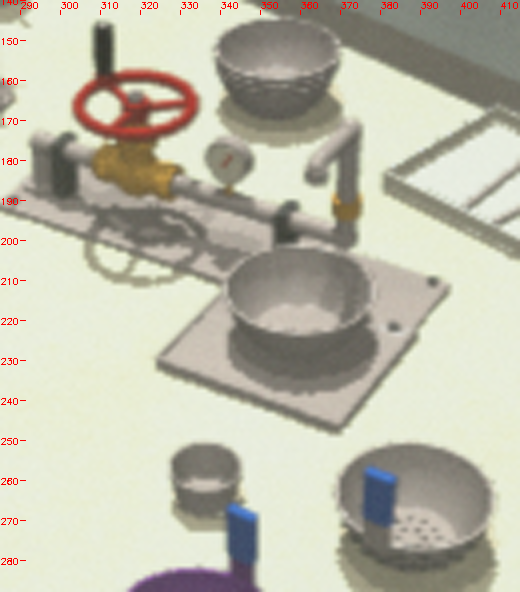

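Top view: handle top (253.5,152.5), wheel centre (274.3,160), catch bowl rim centre (350.3,172.6), strainer rim centre (424.2,209), and its blue grip at about (434,226.5). Side view: grip top edge (380,258), handle top (310.5,145.5). The crop shows perforations and a blue grip on the steel bowl, so the choice is confirmed.

```bash
python3 - <<'E'
from h import *
print("wheel",onz("top",274.3,160,.132), "side ell centre",onz("side",319,166,.132))
print("handle top",onz("top",253.5,152.5,.191),onz("side",310.7,145.8,.191), "base",onz("top",256.3,156,.1435))
print("catch rim",onz("top",350.3,172.6,.058),"floor",onz("top",349.2,174.8,.013))
print("side rim catch",onz("side",360,211,.058))
print("strainer rim",onz("top",424.2,209,.05),"floor",onz("top",420.7,210.4,.0025),"side",onz("side",389,263.5,.05))
t=ctrl.read_camera("top").astype(int);s=ctrl.read_camera("side").astype(int)
for n,im,b in(("top",t,(410,200,450,240)),("side",s,(370,250,392,285))):
    x0,y0,x1,y1=b;m=(im[y0:y1,x0:x1,2]-im[y0:y1,x0:x1,0]>40);y,x=np.nonzero(m);print(n,len(x),x.mean()+x0,y.mean()+y0,x.min()+x0,x.max()+x0,y.min()+y0,y.max()+y0)
    cov=np.cov(x,y);print(np.linalg.eigh(cov))
E
```

```text
wheel [0.5903 0.155  0.132 ] side ell centre [0.5912 0.1535 0.132 ]
handle top [0.6004 0.2084 0.191 ] [0.6033 0.2096 0.191 ] base [0.6014 0.2083 0.1435]
catch rim [ 0.5598 -0.0831  0.058 ] floor [ 0.5609 -0.0834  0.013 ]
side rim catch [ 0.5657 -0.0798  0.058 ]
strainer rim [ 0.4364 -0.318   0.05  ] floor [ 0.436  -0.3199  0.0025] side [ 0.4373 -0.319   0.05  ]
top 26 434.0769230769231 225.8846153846154 429 438 224 227
EighResult(eigenvalues=array([0.6438, 7.4562]), eigenvectors=array([[-0.1962, -0.9806],
       [-0.9806,  0.1962]]))
side 64 379.3125 262.203125 376 383 257 269
EighResult(eigenvalues=array([ 3.1802, 12.6946]), eigenvectors=array([[-0.9988,  0.0483],
       [ 0.0483,  0.9988]]))
```

```bash
cat > fit.py <<'E'
from h import *
from scipy.optimize import minimize
K=8
def sil(n,c,psi,zb,b):
    R=np.array([[np.cos(psi),-np.sin(psi)],[np.sin(psi),np.cos(psi)]])
    P=[]
    for x in(-65.5,-55.5):
        for y in(-12,12):
            for z in(70,116):
                P.append(proj(n,[*(np.array(c)+R@np.array([x,y])/1e3),zb+z/1e3]))
    h=cv2.convexHull((np.array(P,np.float32)+.5-np.array(b[:2]))*K)
    m=np.zeros(((b[3]-b[1])*K,(b[2]-b[0])*K),np.uint8);cv2.fillConvexPoly(m,np.round(h).astype(np.int32),255)
    return cv2.resize(m,(b[2]-b[0],b[3]-b[1]),interpolation=cv2.INTER_AREA)/255.
def blue(n,b):
    im=ctrl.read_camera(n).astype(float)[b[1]:b[3],b[0]:b[2]]
    return np.clip((im[...,2]-im[...,0]-15)/70,0,1)
E
python3 - <<'E'
from fit import *
B={"top":(415,212,450,236),"side":(368,248,396,280)}
I={n:blue(n,B[n]) for n in B}
best=[]
for psi in np.radians(np.arange(-10,50,3)):
  for dx in(-.004,-.002,0,.002,.004):
    for dy in(-.004,-.002,0,.002,.004):
      c=(.4363+dx,-.319+dy);e=sum(((sil(n,c,psi,0,B[n])-I[n])**2).sum() for n in B)
      best.append((e,np.degrees(psi),*c))
best.sort();print(np.array(best[:12]))
for n in B:print(n,I[n].sum(),sil(n,best[0][2:],np.radians(best[0][1]),0,B[n]).sum())
o,d=onz("top",332.5,210.3,.008),onz("top",382.2,194.7,.008);print("tray",o,d,np.degrees(np.arctan2(d[0]-o[0],o[1]-d[1])))
print("stand foot",onz("top",190,163,0.0),"top",onz("top",170,138,.215),"spout",onz("top",350.3,158,.153),onz("side",364,183,.153),"jar",onz("top",420,134,.085))
E
```

```text
Traceback (most recent call last):
  File "fit.py", line 11, in sil
    h=cv2.convexHull((np.array(P,np.float32)+.5-np.array(b[:2]))*K)
cv2.error: OpenCV(4.12.0) /io/opencv/modules/imgproc/src/convhull.cpp:143: error: (-215:Assertion failed) total >= 0 && (depth == CV_32F || depth == CV_32S) in function 'convexHull'
```

```bash
sed -i 's/np.array(b\[:2\]))\*K)/np.array(b[:2],np.float32))*K)/' fit.py
python3 - <<'E'
from fit import *
B={"top":(415,212,450,236),"side":(368,248,396,280)}
I={n:blue(n,B[n]) for n in B}
best=[]
for psi in np.radians(np.arange(-10,50,3)):
  for dx in(-.004,-.002,0,.002,.004):
    for dy in(-.004,-.002,0,.002,.004):
      c=(.4363+dx,-.319+dy);e=sum(((sil(n,c,psi,0,B[n])-I[n])**2).sum() for n in B)
      best.append((e,np.degrees(psi),*c))
best.sort();print(np.array(best[:12]))
for n in B:print(n,I[n].sum(),sil(n,best[0][2:],np.radians(best[0][1]),0,B[n]).sum())
o,d=onz("top",332.5,210.3,.008),onz("top",382.2,194.7,.008);print("tray",o,d,np.degrees(np.arctan2(d[0]-o[0],o[1]-d[1])))
print("stand foot",onz("top",190,163,0.0),"top",onz("top",170,138,.215),"spout",onz("top",350.3,158,.153),onz("side",364,183,.153),"jar",onz("top",420,134,.085))
E
```

```text
[[67.1148  5.      0.4403 -0.323 ]
 [68.4887  8.      0.4403 -0.321 ]
 [69.0262  8.      0.4403 -0.319 ]
 [69.3386  8.      0.4383 -0.321 ]
 [69.7801  8.      0.4383 -0.319 ]
 [70.2196 11.      0.4383 -0.317 ]
 [70.4698  5.      0.4383 -0.321 ]
 [70.6763  2.      0.4403 -0.323 ]
 [70.7464  5.      0.4403 -0.321 ]
 [70.9461  5.      0.4383 -0.323 ]
 [71.816  11.      0.4383 -0.319 ]
 [71.8244  8.      0.4403 -0.323 ]]
top 23.571428571428573 44.015686274509804
side 46.68571428571428 128.25882352941176
tray [ 0.4425 -0.0239  0.008 ] [ 0.4913 -0.1923  0.008 ] 16.160543085918697
stand foot [0.6172 0.4604 0.    ] top [0.6424 0.4431 0.215 ] spout [ 0.5862 -0.0757  0.153 ] [ 0.5969 -0.0665  0.153 ] jar [ 0.6754 -0.3086  0.085 ]
```

```bash
sed -i 's/-15)\/70/-8)\/15/; s/im\[...,2\]-im\[...,0\]/im[...,2]-im[...,0]*1.15/' fit.py
cat > fs.py <<'E'
from fit import *
def run(c0,psis,B,z=0,step=.0015,n=3):
    I={k:blue(k,B[k]) for k in B};best=[]
    g=np.arange(-n,n+1)*step
    for p in psis:
      for dx in g:
        for dy in g:
          c=(c0[0]+dx,c0[1]+dy);best.append((sum(((sil(k,c,np.radians(p),z,B[k])-I[k])**2).sum() for k in B),p,*c))
    best.sort();print(np.array(best[:8]))
    for k in B:print(k,I[k].sum(),sil(k,best[0][2:],np.radians(best[0][1]),z,B[k]).sum())
    return best[0]
E
python3 - <<'E'
from fs import *
e,p,x,y=run((.4363,-.319),np.arange(-6,30,2),{"top":(415,212,450,236),"side":(368,248,396,280)})
p=np.radians(p);print("grip",x-.0605*np.cos(p),y-.0605*np.sin(p))
E
```

```text
[[32.4158  8.      0.4393 -0.3205]
 [32.7316  4.      0.4408 -0.3235]
 [33.571   6.      0.4393 -0.322 ]
 [34.0705  8.      0.4393 -0.319 ]
 [34.1354 10.      0.4393 -0.3175]
 [34.2496  6.      0.4408 -0.322 ]
 [34.34    4.      0.4393 -0.3235]
 [34.505   6.      0.4393 -0.3205]]
top 32.10000000000001 43.46666666666667
side 94.98000000000002 129.33333333333331
grip 0.379388781841135 -0.328919972608084
```

```bash
python3 -m crank '[[[0,0,0],[0,0,1],0.6],[[0,0,0],[0,0,1],0.6],[[0,0,0],[0,0,1],0.6],[[0,0,0],[0,0,1],0.6],[[0,0,0],[0,0,1],0.6],[[0,0,0],[0,0,1],0.6],[[0,0,0],[0,0,1],0.6],[[0,0,0],[0,0,1],0.6],[[0,0,0],[0,0,1],0.6],[[0,0,0],[0,0,1],0.6],[[0,0,0],[0,0,1],0.6],[[-0.5,0.3,0],[0,0,0],0.6],[[-1,0.3,0],[0,0,0],0.6],[[-1,0.3,0],[0,0,0],0.6],[[-1,0.3,0],[0,0,0],0.6],[[-1,0,0],[0,0,0],0.6],[[-1,0,0],[0,0,0],0.6],[[-1,0,0],[0,0,0],0.6],[[-1,0,0],[0,0,0],0.6],[[-1,0,0],[0,0,0],0.6]]'
python3 -m crank '[[[-1,0,0],[0,0,0],0.6],[[-1,0,0],[0,0,0],0.6],[[-1,0,0],[0,0,0],0.6],[[-1,0,0],[0,0,0],0.6],[[-1,0,0],[0,0,0],0.6],[[-1,0,0],[0,0,0],0.6],[[-1,0,0],[0,0,0],0.6],[[-1,0,0],[0,0,0],0.6],[[-1,0,0],[0,0,0],0.6],[[-1,0,0],[0,0,0],0.6],[[-1,0,0],[0,0,0],0.6],[[-1,0,0],[0,0,0],0.6],[[-1,0,0],[0,0,0],0.6],[[-1,-0.3,0],[0,0,0],0.6],[[-1,-0.3,0],[0,0,0],0.6],[[-1,-0.3,0],[0,0,0],0.6],[[0,0,0],[0,0,0],0.6]]'
```

```text
time_s: 2.27
ee_pos: [0.3197, 0.2426, 0.2314]
eef_rot: [[-0.144, 0.99, 0.0], [0.99, 0.144, 0.0], [0.0, 0.0, -1.0]]
force: [0.4, 0.5, 0.2]
opening: 0.599
finger_force: 0.0
time_s: 3.68
ee_pos: [0.3611, -0.2387, 0.2312]
eef_rot: [[-0.14, 0.99, -0.0], [0.99, 0.14, -0.001], [-0.001, -0.0, -1.0]]
force: [0.5, 0.3, 0.3]
opening: 0.601
finger_force: 0.0
```

```bash
python3 -m crank '[[[-1,0.05,0.3],[0,0,0],0.6],[[-1,0.05,0.7],[0,0,0],0.6],[[-0.75,0.05,0.7],[0,0,0],0.6],[[-0.3,0.01,0.7],[0,0,0],0.6],[[0,0,0],[0,0,0],0.6],[[0,0,0],[0,0,0],0.6]]'
python3 - <<'E'
from h import *
t=ctrl.read_camera("top");s=ctrl.read_camera("side")
a=crop(t,390,180,80,60,5);b=crop(s,345,215,80,60,5);cv2.imwrite("pics/g1.png",np.hstack([a,b]))
print(proj("side",ctrl.observe()["ee_pos"]),ctrl.observe()["ee_pos"])
E
```

```text
time_s: 4.18
ee_pos: [0.3796, -0.3242, 0.1589]
eef_rot: [[-0.143, 0.99, -0.001], [0.99, 0.143, 0.002], [0.002, -0.001, -1.0]]
force: [-0.2, 1.1, 0.3]
opening: 0.599
finger_force: 0.0
(np.float64(379.4792888235612), np.float64(244.59102603094266)) [ 0.3802 -0.3243  0.1607]
```

View pics/g1.png

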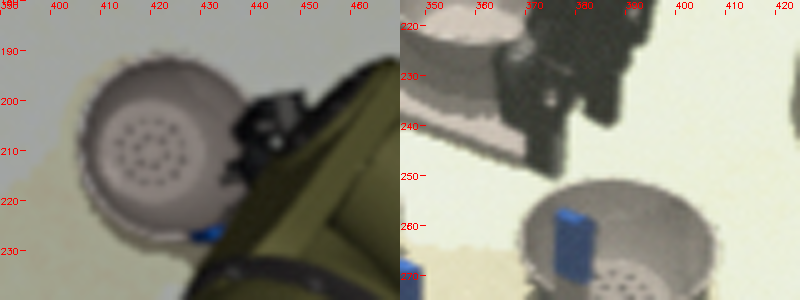

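```bash
python3 - <<'E'
from h import *
print(proj("side",[.3797,-.3285,.116]),proj("side",[.3797,-.3285,.094]),proj("side",[.3797,-.3285,.07]), proj("top",[.3797,-.3285,.094]))
for x,y in((-65.5,-12),(-65.5,12),(-55.5,-12),(-55.5,12)):
    p=np.radians(8);print(proj("side",[.4393+(x*np.cos(p)-y*np.sin(p))/1e3,-.3205+(x*np.sin(p)+y*np.cos(p))/1e3,.116]))
E
```

```text
(np.float64(379.7776068918424), np.float64(257.39305758897115)) (np.float64(379.44145184821224), np.float64(263.15566926038264)) (np.float64(379.08148583870513), np.float64(269.3264656443843)) (np.float64(432.8158746793028), np.float64(225.9441455205737))
(np.float64(382.41372210845384), np.float64(260.14669463452424))
(np.float64(375.33452212250256), np.float64(256.75294818810426))
(np.float64(384.32051097933004), np.float64(258.277312036163))
(np.float64(377.2565816284718), np.float64(254.91651795893648))
```

```bash
python3 -m crank '[[[-0.14,0,0.4],[0,0,0],0.6],[[0,0,0.8],[0,0,0],0.6],[[0,0,0.8],[0,0,0],0.6],[[0,0,0.55],[0,0,0],0.6],[[0,0,0.25],[0,0,0],0.6],[[0,0,0],[0,0,0],0.6],[[0,0,0],[0,0,0],0.3],[[0,0,0],[0,0,0],0.2],[[0,0,0],[0,0,0],0.15],[[0,0,0],[0,0,0],0.1],[[0,0,0],[0,0,0],0],[[0,0,0],[0,0,0],0],[[0,0,0],[0,0,0],0],[[0,0,0],[0,0,0],0],[[0,0,0],[0,0,0],0]]'
```

```text
time_s: 5.53
ee_pos: [0.3808, -0.3294, 0.0764]
eef_rot: [[-0.144, 0.99, 0.001], [0.99, 0.144, -0.001], [-0.002, 0.001, -1.0]]
force: [-1.9, 0.7, 6.5]
opening: 0.11
finger_force: 58.9
```

```bash
python3 -m crank '[[[0,0,-0.2],[0,0,0],0],[[0,0,-0.4],[0,0,0],0],[[0,0,-0.5],[0,0,0],0],[[0,0,-0.5],[0,0,0],0],[[0,0,-0.5],[0,0,0],0],[[0,0,-0.4],[0,0,0],0],[[0,0,-0.2],[0,0,0],0],[[0,0,0],[0,0,0],0],[[0,0,0],[0,0,0],0],[[0,0,0],[0,0,0],0]]'
python3 - <<'E'
from h import *
t=ctrl.read_camera("top");s=ctrl.read_camera("side")
a=crop(t,385,170,80,60,5);b=crop(s,345,215,80,60,5);cv2.imwrite("pics/g2.png",np.hstack([a,b]))
o=ctrl.observe();print(o["ee_pos"],o["force"],o["torque"])
E
```

```text
time_s: 6.37
ee_pos: [0.3802, -0.3287, 0.1555]
eef_rot: [[-0.144, 0.99, -0.001], [0.99, 0.144, 0.001], [0.001, -0.001, -1.0]]
force: [0.1, -0.1, -1.6]
opening: 0.11
finger_force: 58.5
[ 0.3802 -0.3288  0.1555] [ 0.643   0.3394 -1.8081] [-0.0406  0.0945 -0.0191]
```

View pics/g2.png

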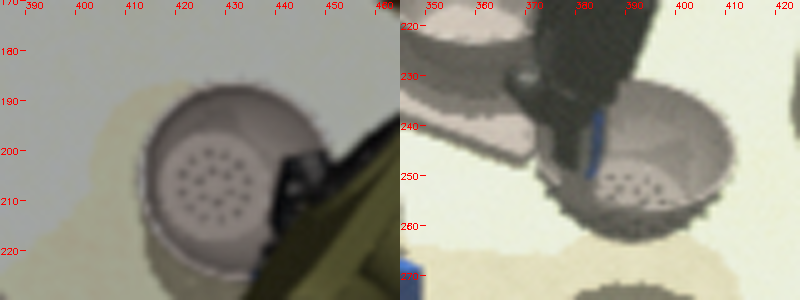

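```bash
python3 - <<'E'
from h import *
a=onz("top",432.3,206.2,.129);b=onz("top",427.2,207.3,.0815)
print(a,b,a-b,onz("side",392,244.2,.129))
tcp=np.array([.3802,-.3288]);u=np.array([.99,.144])
print("pred",tcp+u*.0605)
# expected pixel outline for predicted bowl
c=tcp+u*.0605
for n in("top","side"):
  P=np.array([proj(n,[c[0]+.06*np.cos(t),c[1]+.06*np.sin(t),.129]) for t in np.linspace(0,6.28,90)]);print(n,P.min(0),P.max(0))
  P=np.array([proj(n,[c[0]+.033*np.cos(t),c[1]+.033*np.sin(t),.0815]) for t in np.linspace(0,6.28,90)]);print(n,"floor",P.min(0),P.max(0))
E
```

```text
[ 0.4377 -0.3197  0.129 ] [ 0.4389 -0.3185  0.0815] [-0.0012 -0.0012  0.0475] [ 0.4371 -0.3248  0.129 ]
pred [ 0.4401 -0.3201]
top [412.4362 185.7148] [452.3922 225.3576]
top floor [417.1687 196.4967] [438.2376 217.4135]
side [370.8448 230.3359] [412.1647 256.6143]
side floor [379.3711 248.1366] [401.6554 262.7805]
```

```bash
cat >> h.py <<'E'
def ring(n,c,r,z):
    P=np.array([proj(n,[c[0]+r*np.cos(t),c[1]+r*np.sin(t),z]) for t in np.linspace(0,6.28,90)]);return P.min(0),P.max(0)
E
python3 - <<'E'
from h import *
for n in("top","side"): print(n,ring(n,(.561,-.083),.065,.058),ring(n,(.561,-.083),.0365,.013))
t=ctrl.read_camera("top")
a=crop(t,322,140,56,58,7);s=ctrl.read_camera("side");b=crop(s,335,190,56,58,7)
c=np.hstack([a,b]);cv2.imwrite("pics/c4.png",c)
E
```

```text
top (array([330.2529, 152.6925]), array([370.2772, 192.0381])) (array([338.2653, 164.1572]), array([359.9226, 185.4673]))
side (array([340.9696, 201.2592]), array([378.6724, 223.3483])) (array([349.0929, 216.1477]), array([369.9411, 228.7312]))
```

View pics/c4.png

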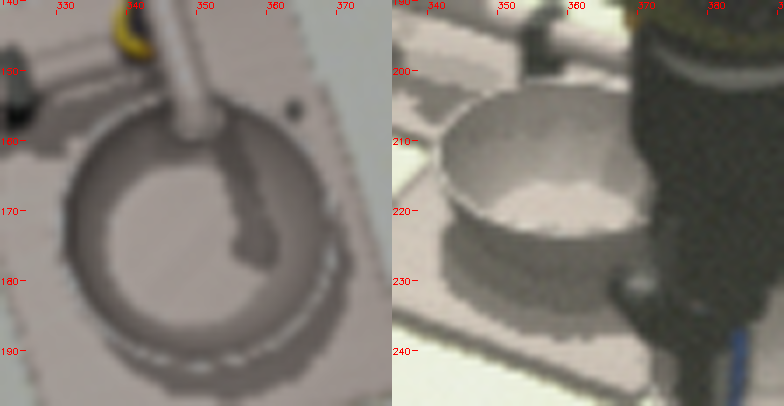

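```bash
python3 -m crank '[[[0.3,0.2,0],[0,0,0],0],[[0.5,0.36,0],[0,0,0],0],[[0.7,0.5,0],[0,0,0],0],[[0.7,0.5,0],[0,0,0],0],[[0.7,0.5,0],[0,0,0],0],[[0.7,0.5,0],[0,0,0],0],[[0.7,0.5,0],[0,0,0],0],[[0.7,0.5,0],[0,0,0],0],[[0.7,0.5,0],[0,0,0],0],[[0.7,0.5,0],[0,0,0],0],[[0.5,0.36,0],[0,0,0],0],[[0.3,0.21,0],[0,0,0],0],[[0,0,0],[0,0,0],0],[[0,0,0],[0,0,0],0],[[0,0,0],[0,0,0],0]]'
python3 - <<'E'
from h import *
o=ctrl.observe();tcp=o["ee_pos"];y=o["eef_rot"][:,1];c=tcp+np.array([.0592,.009,0]);print(tcp,y,c[:2])
for n in("top","side"): print(n,ring(n,c,.06,tcp[2]-.0265))
t=ctrl.read_camera("top");s=ctrl.read_camera("side")
a=crop(t,318,135,57,60,7);b=crop(s,330,175,57,60,7);cv2.imwrite("pics/g3.png",np.hstack([a,b]))
E
```

```text
time_s: 7.82
ee_pos: [0.5014, -0.0936, 0.1562]
eef_rot: [[-0.143, 0.99, -0.0], [0.99, 0.143, -0.0], [-0.0, -0.0, -1.0]]
force: [0.3, -0.1, -1.2]
opening: 0.109
finger_force: 58.5
[ 0.5014 -0.0936  0.1562] [ 0.9897  0.1432 -0.0003] [ 0.5606 -0.0846]
top (array([333.1821, 148.7205]), array([372.4907, 187.3012]))
side (array([342.6718, 185.3512]), array([378.3665, 205.212 ]))
```

View pics/g3.png

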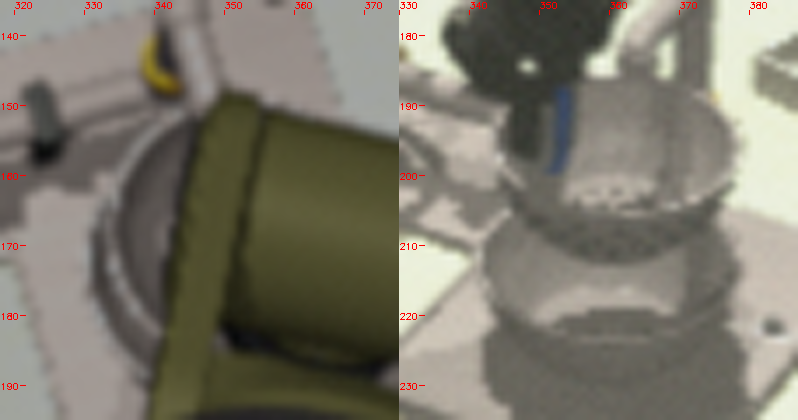

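```bash
python3 -m crank '[[[0.03,0,0.2],[0,0,0],0],[[0,0,0.4],[0,0,0],0],[[0,0,0.4],[0,0,0],0],[[0,0,0.4],[0,0,0],0],[[0,0,0.2],[0,0,0],0],[[0,0,0.1],[0,0,0],0],[[0,0,0],[0,0,0],0],[[0,0,0],[0,0,0],0]]'
python3 -m crank '[[[0,0,0.1],[0,0,0],0],[[0,0,0.1],[0,0,0],0],[[0,0,0.1],[0,0,0],0],[[0,0,0],[0,0,0],0],[[0,0,0],[0,0,0],0]]'
```

```text
time_s: 8.58
ee_pos: [0.5017, -0.0924, 0.1056]
eef_rot: [[-0.143, 0.99, 0.0], [0.99, 0.143, -0.0], [-0.0, 0.0, -1.0]]
force: [-0.2, 0.5, -1.2]
opening: 0.112
finger_force: 58.5
time_s: 9.0
ee_pos: [0.5015, -0.0922, 0.0961]
eef_rot: [[-0.144, 0.99, -0.0], [0.99, 0.144, 0.0], [0.0, -0.0, -1.0]]
force: [0.2, -0.0, -1.2]
opening: 0.111
finger_force: 58.5
```

Clear so far, with 7 mm to go. I'll go down gently.

```bash
python3 -m crank '[[[0,0,0.07],[0,0,0],0],[[0,0,0.06],[0,0,0],0],[[0,0,0],[0,0,0],0],[[0,0,0],[0,0,0],0]]'
python3 -m crank '[[[0,0,0.04],[0,0,0],0],[[0,0,0.03],[0,0,0],0],[[0,0,0],[0,0,0],0],[[0,0,0],[0,0,0],0]]'
```

```text
time_s: 9.33
ee_pos: [0.5016, -0.0922, 0.0923]
eef_rot: [[-0.144, 0.99, -0.0], [0.99, 0.144, 0.0], [0.0, -0.0, -1.0]]
force: [-0.1, -0.0, -1.0]
opening: 0.108
finger_force: 58.5
time_s: 9.67
ee_pos: [0.5018, -0.0923, 0.0906]
eef_rot: [[-0.144, 0.99, 0.0], [0.99, 0.144, -0.0], [-0.0, 0.0, -1.0]]
force: [-2.4, -0.3, 6.0]
opening: 0.107
finger_force: 59.4
```

```bash
python3 -m crank '[[[0,0,0.03],[0,0,0],0],[[0,0,0],[0,0,0],0],[[0,0,0],[0,0,0],0]]'
```

```text
time_s: 9.92
ee_pos: [0.5018, -0.0924, 0.09]
eef_rot: [[-0.144, 0.99, 0.001], [0.99, 0.144, -0.0], [-0.0, 0.001, -1.0]]
force: [-2.8, -0.3, 8.5]
opening: 0.11
finger_force: 60.0
```

```bash
python3 -m crank '[[[0,0,-0.03],[0,0,0],0],[[0,0,0],[0,0,0],0.15],[[0,0,0],[0,0,0],0.2],[[0,0,0],[0,0,0],0.3],[[0,0,0],[0,0,0],0.4],[[0,0,0],[0,0,0],0.45],[[0,0,0],[0,0,0],0.45],[[0,0,-0.3],[0,0,0],0.45],[[0,0,-0.6],[0,0,0],0.45],[[0,0,-0.8],[0,0,0],0.45],[[0,0,-0.8],[0,0,0],0.45],[[0,0,-0.8],[0,0,0],0.45],[[0,-0.5,-0.8],[0,0,0],0.45],[[0,-1,-0.8],[0,0,0],0.45],[[0.3,-1,0],[0,0,0],0.45],[[0.8,-1,0],[0,0,0],0.45],[[1,-0.3,0],[0,0,0],0.45],[[1,0,0],[0,0,0],0.45],[[1,0,0],[0,0,0],0.45],[[1,0.3,0],[0,0,0],0.45]]'
python3 - <<'E'
from h import *
t=ctrl.read_camera("top");s=ctrl.read_camera("side")
a=crop(t,315,145,57,60,7);b=crop(s,330,175,57,60,7);cv2.imwrite("pics/g4.png",np.hstack([a,b]))
for n in("top","side"): print(n,"catch",ring(n,(.5605,-.0838),.065,.058),"str",ring(n,(.5605,-.0838),.06,.063))
E
```

```text
time_s: 11.58
ee_pos: [0.3745, 0.0452, 0.2383]
eef_rot: [[-0.143, 0.99, 0.002], [0.99, 0.143, 0.0], [-0.0, 0.002, -1.0]]
force: [0.9, -0.3, -0.1]
opening: 0.451
finger_force: 0.0
top catch (array([330.5031, 152.8361]), array([370.5299, 192.1858])) str (array([332.0995, 153.9622]), array([369.2024, 190.4338]))
side catch (array([341.0316, 201.4055]), array([378.7523, 223.5151])) str (array([342.4761, 201.0491]), array([377.3526, 221.4185]))
```

View pics/g4.png

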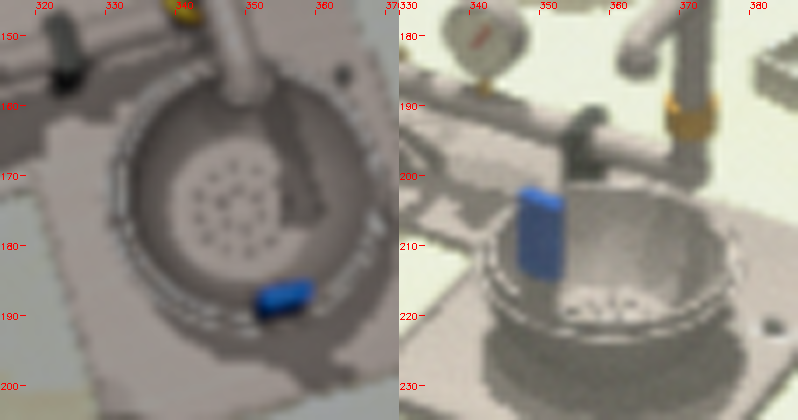

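The picture shows the strainer nested: level, with an even gap all round, its grip towards the robot (top 354,187) and clear of the spout. Next is the crank.

```bash
python3 -m crank '[[[0.25,0.5,0],[0,0,0],0.8],[[0.5,0.9,0],[0,0,0],0.8],[[0.5,0.9,0],[0,0,0],0.8],[[0.5,0.9,0],[0,0,0],0.8],[[0.5,0.9,0],[0,0,0],0.8],[[0.5,0.9,0],[0,0,0],0.8],[[0.5,0.9,0],[0,0,0],0.8],[[0.5,0.9,0],[0,0,0],0.8],[[0.4,0.9,0],[0,0,0],0.8],[[0.16,0.57,0],[0,0,0],0.8],[[0,0,0],[0,0,0],0.8],[[0,0,0],[0,0,0],0.8]]'
```

```text
time_s: 12.68
ee_pos: [0.6029, 0.2072, 0.2369]
eef_rot: [[-0.143, 0.99, -0.001], [0.99, 0.143, -0.0], [-0.0, -0.001, -1.0]]
force: [-0.0, 0.2, -1.3]
opening: 0.8
finger_force: 0.0
```

```bash
python3 - <<'E'
from h import *
# fine handle/rim check from current side view: dark handle pixels
s=ctrl.read_camera("side").astype(int);t=ctrl.read_camera("top").astype(int)
b=s[140:170,300:320].max(2)<70;y,x=np.nonzero(b);print("side dark",len(x),x.mean()+300,y.mean()+140,x.min()+300,x.max()+300,y.min()+140,y.max()+140)
for p in([.6015,.2087,.191],[.6015,.2087,.1435]):print(proj("side",p))
r=(s[...,0]-s[...,1]>60)&(s[...,0]>90);r[:,:285]=0;r[:,350:]=0;r[:145]=0;r[195:]=0
y,x=np.nonzero(r);print("rim",x.min(),x.max(),y.min(),y.max(),ring("side",(.5905,.1545),.0605,.132))
E
```

```text
side dark 24 310.25 152.125 309 311 148 157
(np.float64(310.5047146904397), np.float64(146.04289215816223))
(np.float64(310.9659824113362), np.float64(157.1881387217768))
rim 304 333 158 172 (array([302.388 , 157.9211]), array([334.9853, 174.4755]))
```

```bash
python3 -m crank '[[[0.05,-0.04,0.4],[0,0,0],0.8],[[0,0,0.7],[0,0,0],0.8],[[0,0,0.7],[0,0,0],0.8],[[0,0,0.6],[0,0,0],0.8],[[0,0,0.35],[0,0,0],0.8],[[0,0,0.15],[0,0,0],0.8],[[0,0,0],[0,0,0],0.7],[[0,0,0],[0,0,0],0.5],[[0,0,0],[0,0,0],0.35],[[0,0,0],[0,0,0],0.25],[[0,0,0],[0,0,0],0.2],[[0,0,0],[0,0,0],0],[[0,0,0],[0,0,0],0],[[0,0,0],[0,0,0],0],[[0,0,0],[0,0,0],0]]'
```

```text
time_s: 14.03
ee_pos: [0.6016, 0.2091, 0.1514]
eef_rot: [[-0.144, 0.99, 0.001], [0.99, 0.144, 0.0], [0.0, 0.002, -1.0]]
force: [-2.8, -1.0, 6.3]
opening: 0.218
finger_force: 58.4
```

```bash
cat > plan.py <<'E'
from h import *
def plan(b0,steps,c=None,r=.054):
    o=ctrl.observe();R=np.array(o["eef_rot"]);p=np.array(o["ee_pos"])[:2]
    cur=p.copy();
    u=lambda b:np.array([np.cos(np.radians(b)),np.sin(np.radians(b))])
    if c is None:c=p-r*u(b0)
    print("pos",p,"c",c,"bearing",np.degrees(np.arctan2(*(p-c)[::-1])),"F",o["force"],"t",o["time_s"])
    b=b0;out=[]
    for s in steps:
        b+=s;q=c+r*u(b);d=np.array([*(q-cur),0]);cur=q
        out.append((R.T@d/.03)[:2].round(2).tolist())
    print(*out)
E
python3 -c "
from plan import *
plan(78.5,[-7]+[-15]*8)"
```

```text
pos [0.6016 0.2091] c [0.5908 0.1561] bearing 78.49999999999997 F [-2.8117 -0.9796  6.2643] t 14.0333
[-0.09, 0.2] [-0.26, 0.39] [-0.36, 0.31] [-0.42, 0.2] [-0.46, 0.09] [-0.47, -0.03] [-0.44, -0.15] [-0.39, -0.26] [-0.31, -0.36]
```

```bash
python3 -m crank '[[[-0.09,0.2,-0.05],[0,0,0],0],[[-0.26,0.39,0],[0,0,0],0],[[-0.36,0.31,0],[0,0,0],0],[[0,0,0],[0,0,0],0],[[0,0,0],[0,0,0],0]]'
python3 -m crank '[[[-0.42,0.2,0],[0,0,0],0],[[-0.46,0.09,0],[0,0,0],0],[[-0.47,-0.03,0],[0,0,0],0],[[0,0,0],[0,0,0],0],[[0,0,0],[0,0,0],0]]'
python3 -m crank '[[[-0.44,-0.15,0],[0,0,0],0],[[-0.39,-0.26,0],[0,0,0],0],[[-0.31,-0.36,0],[0,0,0],0],[[0,0,0],[0,0,0],0],[[0,0,0],[0,0,0],0]]'
```

```text
time_s: 14.45
ee_pos: [0.6316, 0.1914, 0.1516]
eef_rot: [[-0.143, 0.99, 0.001], [0.99, 0.143, -0.0], [-0.0, 0.001, -1.0]]
force: [4.8, 0.1, -2.7]
opening: 0.219
finger_force: 60.0
time_s: 14.87
ee_pos: [0.6446, 0.1526, 0.1516]
eef_rot: [[-0.143, 0.99, 0.001], [0.99, 0.143, -0.001], [-0.001, 0.0, -1.0]]
force: [6.0, -2.6, -5.2]
opening: 0.218
finger_force: 59.9
time_s: 15.28
ee_pos: [0.6263, 0.1155, 0.1516]
eef_rot: [[-0.143, 0.99, -0.001], [0.99, 0.143, -0.001], [-0.001, -0.001, -1.0]]
force: [1.3, -6.8, -5.7]
opening: 0.22
finger_force: 60.6
```

```bash
python3 -c "
from plan import *
P=np.array([[.6016,.2091],[.6316,.1914],[.6446,.1526],[.6263,.1155]])
A=np.c_[2*P,np.ones(4)];s=np.linalg.lstsq(A,(P**2).sum(1),rcond=None)[0];c=s[:2];print(c,np.sqrt(s[2]+c@c))
p=ctrl.observe()['ee_pos'][:2];b=np.degrees(np.arctan2(*(p-c)[::-1]));plan(b,[-15]*6,c,.054)"
```

```text
[0.5906 0.1561] 0.054084949913017516
pos [0.6263 0.1155] c [0.5906 0.1561] bearing -48.727840652747496 F [ 1.3203 -6.7623 -5.6529] t 15.2833
[-0.2, -0.42] [-0.09, -0.46] [0.04, -0.47] [0.16, -0.44] [0.27, -0.39] [0.36, -0.31]
```

```bash
python3 -m crank '[[[-0.2,-0.42,0.02],[0,0,0],0],[[-0.09,-0.46,0.02],[0,0,0],0],[[0.04,-0.47,0],[0,0,0],0],[[0.16,-0.44,0],[0,0,0],0],[[0.27,-0.39,0],[0,0,0],0],[[0.36,-0.31,0],[0,0,0],0],[[0,0,0],[0,0,0],0],[[0,0,0],[0,0,0],0]]'; python3 -c "
from plan import *
plan(-138.7,[-5]*9,np.array([.5906,.1561]))"
```

```text
time_s: 15.95
ee_pos: [0.5492, 0.122, 0.1514]
eef_rot: [[-0.145, 0.989, -0.002], [0.989, 0.145, -0.001], [-0.001, -0.002, -1.0]]
force: [-11.4, -6.2, 8.5]
opening: 0.219
finger_force: 62.1
pos [0.5492 0.122 ] c [0.5906 0.1561] bearing -140.5707214346065 F [-11.3519  -6.1929   8.4656] t 15.95
[0.08, -0.06] [0.14, -0.07] [0.15, -0.05] [0.15, -0.04] [0.15, -0.03] [0.16, -0.01] [0.16, -0.0] [0.16, 0.01] [0.15, 0.03]
```

```bash
python3 -m crank '[[[0.08,-0.06,0],[0,0,0],0],[[0.14,-0.07,0],[0,0,0],0],[[0.15,-0.05,0],[0,0,0],0],[[0.15,-0.04,0],[0,0,0],0],[[0,0,0],[0,0,0],0],[[0,0,0],[0,0,0],0]]'; python3 -m crank '[[[0.15,-0.03,0],[0,0,0],0],[[0.08,0,0],[0,0,0],0],[[0,0,0],[0,0,0],0],[[0,0,0],[0,0,0],0]]'; python3 -m crank '[[[0.08,0,0],[0,0,0],0],[[0,0,0],[0,0,0],0],[[0,0,0],[0,0,0],0]]'
```

```text
time_s: 16.45
ee_pos: [0.5407, 0.1366, 0.1514]
eef_rot: [[-0.145, 0.989, -0.002], [0.989, 0.145, -0.0], [-0.0, -0.002, -1.0]]
force: [-11.8, -2.5, 9.1]
opening: 0.216
finger_force: 62.2
time_s: 16.78
ee_pos: [0.5389, 0.1423, 0.1514]
eef_rot: [[-0.144, 0.99, -0.002], [0.99, 0.144, -0.002], [-0.002, -0.003, -1.0]]
force: [-11.7, -10.3, 10.7]
opening: 0.219
finger_force: 62.2
time_s: 17.03
ee_pos: [0.5388, 0.1427, 0.1514]
eef_rot: [[-0.143, 0.99, -0.002], [0.99, 0.143, -0.005], [-0.005, -0.003, -1.0]]
force: [-10.6, -25.5, 10.1]
opening: 0.219
finger_force: 62.3
```

```bash
python3 -c "
from plan import *
plan(-165,[15]*24,np.array([.5906,.1561]))"
```

```text
pos [0.5388 0.1427] c [0.5906 0.1561] bearing -165.43910263858373 F [-10.5788 -25.5068  10.0984] t 17.0333
[-0.47, 0.1] [-0.41, 0.23] [-0.34, 0.33] [-0.24, 0.4] [-0.13, 0.45] [-0.01, 0.47] [0.12, 0.46] [0.23, 0.41] [0.33, 0.34] [0.4, 0.24] [0.45, 0.13] [0.47, 0.01] [0.46, -0.12] [0.41, -0.23] [0.34, -0.33] [0.24, -0.4] [0.13, -0.45] [0.01, -0.47] [-0.12, -0.46] [-0.23, -0.41] [-0.33, -0.34] [-0.4, -0.24] [-0.45, -0.13] [-0.47, -0.01]
```

```bash
python3 -m crank '[[[-0.08,-0.03,-0.03],[0,0,0],0],[[-0.22,0.03,0],[0,0,0],0],[[-0.25,0.07,0],[0,0,0],0],[[-0.41,0.23,0],[0,0,0],0],[[-0.34,0.33,0],[0,0,0],0],[[-0.24,0.4,0],[0,0,0],0],[[-0.13,0.45,0],[0,0,0],0],[[0,0,0],[0,0,0],0],[[0,0,0],[0,0,0],0]]'; python3 -c "
from plan import *
plan(-90,[15]*14,np.array([.5906,.1561]))"
```

```text
time_s: 17.78
ee_pos: [0.5916, 0.102, 0.1516]
eef_rot: [[-0.144, 0.99, 0.001], [0.99, 0.144, 0.001], [0.001, 0.001, -1.0]]
force: [3.3, 5.5, -2.8]
opening: 0.217
finger_force: 61.1
pos [0.5916 0.102 ] c [0.5906 0.1561] bearing -88.91168055057823 F [ 3.3453  5.4546 -2.8071] t 17.7833
[0.0, 0.44] [0.12, 0.46] [0.23, 0.41] [0.33, 0.34] [0.4, 0.24] [0.45, 0.13] [0.47, 0.01] [0.46, -0.12] [0.41, -0.23] [0.34, -0.33] [0.24, -0.4] [0.13, -0.45] [0.01, -0.47] [-0.12, -0.46]
```

Tracking is good, so I'll continue counter-clockwise (bearing −89° now, 76° opened).

```bash
python3 -m crank '[[[0,0.44,0],[0,0,0],0],[[0.12,0.46,0],[0,0,0],0],[[0.23,0.41,0],[0,0,0],0],[[0.33,0.34,0],[0,0,0],0],[[0.4,0.24,0],[0,0,0],0],[[0.45,0.13,0],[0,0,0],0],[[0.47,0.01,0],[0,0,0],0],[[0.46,-0.12,0],[0,0,0],0],[[0.41,-0.23,0],[0,0,0],0],[[0.34,-0.33,0],[0,0,0],0],[[0.24,-0.4,0],[0,0,0],0],[[0.13,-0.45,0],[0,0,0],0],[[0,0,0],[0,0,0],0],[[0,0,0],[0,0,0],0]]'; python3 -c "
from plan import *
plan(90,[15]*18,np.array([.5906,.1561]))"
```

```text
time_s: 18.95
ee_pos: [0.5888, 0.2101, 0.1515]
eef_rot: [[-0.144, 0.99, -0.001], [0.99, 0.144, -0.001], [-0.001, -0.001, -1.0]]
force: [-2.2, -3.7, -1.6]
opening: 0.216
finger_force: 61.6
pos [0.5888 0.2101] c [0.5906 0.1561] bearing 91.85556383263125 F [-2.1768 -3.6968 -1.6359] t 18.95
[-0.0, -0.41] [-0.12, -0.46] [-0.23, -0.41] [-0.33, -0.34] [-0.4, -0.24] [-0.45, -0.13] [-0.47, -0.01] [-0.46, 0.12] [-0.41, 0.23] [-0.34, 0.33] [-0.24, 0.4] [-0.13, 0.45] [-0.01, 0.47] [0.12, 0.46] [0.23, 0.41] [0.33, 0.34] [0.4, 0.24] [0.45, 0.13]
```

```bash
python3 -m crank '[[[0,-0.41,0],[0,0,0],0],[[-0.12,-0.46,0],[0,0,0],0],[[-0.23,-0.41,0],[0,0,0],0],[[-0.33,-0.34,0],[0,0,0],0],[[-0.4,-0.24,0],[0,0,0],0],[[-0.45,-0.13,0],[0,0,0],0],[[-0.47,-0.01,0],[0,0,0],0],[[-0.46,0.12,0],[0,0,0],0],[[-0.41,0.23,0],[0,0,0],0],[[-0.34,0.33,0],[0,0,0],0],[[-0.24,0.4,0],[0,0,0],0],[[-0.13,0.45,0],[0,0,0],0],[[-0.01,0.47,0],[0,0,0],0],[[0.12,0.46,0],[0,0,0],0],[[0.23,0.41,0],[0,0,0],0],[[0.33,0.34,0],[0,0,0],0],[[0.4,0.24,0],[0,0,0],0],[[0.45,0.13,0],[0,0,0],0],[[0,0,0],[0,0,0],0],[[0,0,0],[0,0,0],0]]'; python3 -c "
from plan import *
plan(0,[15]*12+[10],np.array([.5906,.1561]))"
```

```text
time_s: 20.62
ee_pos: [0.6451, 0.1564, 0.1514]
eef_rot: [[-0.145, 0.989, -0.003], [0.989, 0.145, 0.0], [0.001, -0.003, -1.0]]
force: [-14.3, 2.3, 5.6]
opening: 0.215
finger_force: 62.5
pos [0.6451 0.1564] c [0.5906 0.1561] bearing 0.2685536859857314 F [-14.2673   2.3354   5.6498] t 20.6167
[0.46, -0.01] [0.46, -0.12] [0.41, -0.23] [0.34, -0.33] [0.24, -0.4] [0.13, -0.45] [0.01, -0.47] [-0.12, -0.46] [-0.23, -0.41] [-0.33, -0.34] [-0.4, -0.24] [-0.45, -0.13] [-0.31, -0.02]
```

```bash
python3 -m crank '[[[0.46,-0.03,0],[0,0,0],0],[[0.46,-0.12,0],[0,0,0],0],[[0.41,-0.23,0],[0,0,0],0],[[0.34,-0.33,0],[0,0,0],0],[[0.24,-0.4,0],[0,0,0],0],[[0.13,-0.45,0],[0,0,0],0],[[0.01,-0.47,0],[0,0,0],0],[[-0.12,-0.46,0],[0,0,0],0],[[-0.23,-0.41,0],[0,0,0],0],[[-0.33,-0.34,0],[0,0,0],0],[[-0.4,-0.24,0],[0,0,0],0],[[-0.45,-0.13,0],[0,0,0],0],[[0,0,0],[0,0,0],0],[[0,0,0],[0,0,0],0]]'; python3 -c "
from plan import *
plan(180,[8,7],np.array([.5906,.1561]))"
```

```text
time_s: 21.78
ee_pos: [0.5368, 0.1546, 0.1516]
eef_rot: [[-0.143, 0.99, 0.001], [0.99, 0.143, -0.0], [-0.001, 0.001, -1.0]]
force: [1.9, -3.2, -2.9]
opening: 0.217
finger_force: 61.7
pos [0.5368 0.1546] c [0.5906 0.1561] bearing -178.4210737510008 F [ 1.9128 -3.2077 -2.8674] t 21.7833
[-0.2, -0.02] [-0.22, 0.01]
```

```bash
python3 -m crank '[[[-0.2,0,0],[0,0,0],0],[[-0.15,0.02,0],[0,0,0],0],[[-0.07,0,0],[0,0,0],0],[[0,0,0],[0,0,0],0],[[0,0,0],[0,0,0],0],[[0,0,0],[0,0,0],0]]'; python3 -c "
from plan import *
plan(195,[0],np.array([.5906,.1561]))"
```

```text
time_s: 22.28
ee_pos: [0.5386, 0.1427, 0.1515]
eef_rot: [[-0.144, 0.99, -0.001], [0.99, 0.144, -0.001], [-0.001, -0.001, -1.0]]
force: [-4.8, -3.1, 1.3]
opening: 0.218
finger_force: 62.1
pos [0.5386 0.1427] c [0.5906 0.1561] bearing -165.5402041070567 F [-4.7871 -3.0732  1.2831] t 22.2833
[-0.02, -0.01]
```

```bash
python3 -m crank '[[[-0.02,-0.01,0],[0,0,0],0],[[0,0,0],[0,0,0],0],[[0,0,0],[0,0,0],0],[[0,0,0],[0,0,0],0],[[0,0,0],[0,0,0],0],[[0,0,0],[0,0,0],0]]'; python3 -c "
from h import *
s=ctrl.read_camera('side').astype(int)[180:240,335:365]
y,x=np.nonzero(s[...,2]-s[...,0]>40);print('strainer grip px',x.mean()+335,y.mean()+180,proj('side',[.5605-.0599,-.0838-.0087,.107]))
o=ctrl.observe();print(o['ee_pos'],o['qd'])
print(ctrl.close_job())"
```

```text
time_s: 22.78
ee_pos: [0.5386, 0.1425, 0.1515]
eef_rot: [[-0.144, 0.99, 0.0], [0.99, 0.144, 0.0], [0.0, 0.0, -1.0]]
force: [-0.7, 1.7, 0.1]
opening: 0.218
finger_force: 62.1
strainer grip px 349.85 207.25 (np.float64(349.7313588859937), np.float64(208.74231978188348))
[0.5386 0.1425 0.1515] [-0.081  -0.0276  0.064   0.175   0.0008  0.0075]
the job is handed in; nothing more can be done
None
```

The job is handed in at about 23 s: the strainer is nested level and centred in the catch bowl, the valve was closed to its stop and backed off two full turns (to within about 1° by the arm's position), and the gripper is still holding the crank handle.

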